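# Put the broad scraper back in the tool block

## Robot

A 6-joint arm with a two-finger parallel gripper is mounted at the origin on a cart in front of the work surface, level with it; the furniture and walls round the work are solid. World frame = base frame: x ahead of the robot, y to its left, z up, the work surface at z = 0. Lengths are in m, angles in rad, forces in N, time in s.
With the tool pointing down it reaches from about 0.325 to 0.775 m from the base axis. Payload 5.5 kg.
Tool frame: the origin (TCP) lies midway between the tips of the shut fingers; the grasp point (between the pads) lies 19 mm behind it (bot.hold_point_z is the distance from the TCP to the grasp point, in m); y points along the fingers, x is the direction in which the jaws open and shut, and the axes are right-handed (so a half turn about y gives the same grasp; the last joint's range is limited). The gripper opens to 85 mm and grips with 20 to 120 N. Pads are 22 mm wide; open, the fingers measure 114 mm over their backs; the gripper's body (76 mm by 85 mm) begins 54 mm behind the grasp point. The pads swing forward as they close: fully open they stand 13 mm farther back than shut.
Start: joints at [-1.18, 0.091, 1.231, -0, 1.82, -0.057], TCP at [0.26, -0.541, 0.207] pointing down, gripper open.
Joint ranges: [-2.87, 2.87], [-0.86, 2.18], [0.17, 2.46], [-1.51, 4.65], [0.06, 2.69], [-2.65, 2.65]. Speed limits (rad/s): [2.57, 2.57, 3.01, 3.14, 3.14, 3.14].

## Interface

Orientations are given as a unit quaternion [w, x, y, z].
In Python, from bench import bot, snapshot, camera_model gives the robot as it stands.
- The arm moves only by the tool play_rows, never from a script. Its argument "series" is a list of rows, each a list of 2 entries, a list of its own where there are three numbers: the shift along the tool's x, y, z in m, then the turn, a rotation vector about the tool's x, y, z in rad. In form: [[[tx, ty, tz], [ax, ay, az]], ...]. A call has 1 to 20 rows; each row is the pose to reach, as a shift and turn from the pose commanded when the call began, along the tool's axes at that moment; what a row does not reach only later rows make up. A row lasts 1/10 s, in which the tool goes at most 50 mm and 8.59 degrees, less where a joint would pass 70% of its speed; a pose out of reach is approached as far as the arm can. A call with a gripper value outside its range is refused whole. "jaw" is the gripper's target within -1 to 1 (fully open at 1, half-way at 0, shut at -1), set as the call begins (left out, the last holds). The fingers move at their own pace and stop on an object; the grip force is fixed at half the most. Time passes only in rows, so rows that repeat a pose let the fingers close. It gives the time, the measured TCP pose, the force and the opening at its end, in the units of the state.
- bot.state(): the state, without advancing time (a new reading comes with each control period).
- snapshot(name): name is "scene" or "top"; returns the picture (384x512x3 uint8, blue, green, red); there is no depth.
- camera_model(name): a dict with "fx", "fy", "cx", "cy" (pixels), "T" (4x4, takes a point from camera to world coordinates). Camera axes: x right, y down, z forward; pixel columns grow to the right and rows downward; lengths in m; the calibration is good to about 2 mm. A picture is of the moment at which its call begins. camera_model takes no time and is no camera call.
- bot.job_done(): hands the job in, once; it reports no verdict.
The state is a dict: "time_s": time; "joint_pos": joint angles; "joint_vel": joint speeds; "tau": joint torques, N m; "tool_pos": TCP position; "tcp_rot": TCP orientation; "force": force on the tool from outside, world axes, zero at the start; "ft_torque": the same for the moment, N m; "finger_gap": opening from 0.0 (shut) to 1.0 (fully open).
Only numpy, scipy, OpenCV 4.12 (cv2) and the standard library are available. Lean on these libraries where they do the work, as an engineer would, in place of code of your own. Each camera call takes 0.05 s, during which the arm holds its last target.

## Task

Put the broad-bladed scraper away: slide it flat and blade first into the wide slot of the low dark wooden tool block until it is fully home, with the blade hidden in the block and the front of the handle up against it, and let go of it. Leave the narrow-bladed scraper lying where it is.

Things in the scene. Friction and masses are not known exactly. Their poses are not given: they have to be found in the camera images.
- broad_scraper: Loose flat scraper, 188 mm long, 130 g. Wooden handle with brass end cap 110x28x24 (x -55 to 55), ferrule, neck, steel blade 60 wide, 4 thick (x 88 to 133, mid-plane 12 above the underside). Origin: middle of the handle's underside; x to the blade, z up. Balances at x = 5. Lies flat on the table on the left or the right (the narrow one on the other side), blade roughly away from the robot.
- broad_scraper_tip (a point): Middle of the broad scraper's blade end: x = 133, 12 mm above the underside; axes as the scraper's.
- narrow_scraper: Loose; same handle and length as the broad scraper, but its blade is only 26 mm wide. Origin and axes likewise. Lies on the table and must stay there.
- tool_block: Fixed dark wood block at the back, in mm 94 deep (x), 172 wide (y), 40 high. Origin: centre of underside; x points away from the robot, into the slots. Two level slots in its front (x = -47), 84 deep, from 5 to 27 mm above the table: wide one 80 wide (centre y = 30, left seen from the robot), narrow one 44 wide (y = -48). Its yaw varies by 11 degrees.
- wide_slot (a point): Centre of the wide slot's mouth, in the block's front face, 16 mm above the table; axes as the block's, x straight into the slot. A scraper held level, 0 to 10 mm above the table, has its blade at slot height. The 24 mm thick handle does not go in: it stops at the front face with the blade end 78 mm inside.

How it is judged:
At the end, for the whole second after the job is handed in: The broad scraper's blade end is at least 60 mm inside the wide slot (78 mm when the handle touches the block), within the slot's width and height and pointing into it within 20 degrees, the scraper is at rest, and the narrow scraper is within 30 mm of where it lay (x of broad_scraper_tip in the frame of wide_slot between 0.06 and 0.09 m and y of broad_scraper_tip in the frame of wide_slot between -0.025 and 0.025 m and z of broad_scraper_tip in the frame of wide_slot between -0.013 and 0.013 m and angle between the x axis of broad_scraper and the x axis of tool_block, either way round below 0.35 rad and linear speed of broad_scraper below 0.01 m/s and distance of narrow_scraper from where it was at the start of the episode below 0.03 m).
It fails at once if the narrow scraper is moved by more than 30 mm (distance of narrow_scraper from where it was at the start of the episode above 0.03 m).
It also fails if it takes over 35 s, if anything falls off the work surface, if the arm or the gripper's body presses on something with over 40 N, if the wrist force passes 120 N, or if a joint passes its speed limit or range.

## Working session

There is one attempt and no reset: what is moved stays moved. The work goes in short steps, Python scripts to look and compute and a tool call to move; the robot and the scene stay as the last step left them, time stands still between calls to the robot, and variables do not carry over. Pictures are saved under pics/ and viewed, and the job is handed in when it is done.

Besides the shell and the picture viewer there is one more tool, called after "Call:" by a JSON object that holds its "api" and its "payload". play_rows: Moves the arm, as the interface text tells. Its arguments: {"type":"object","properties":{"series":{"type":"array","items":{"type":"array"}},"jaw":{"type":"number"}},"required":["series"]}

```bash
ls; mkdir -p pics; python3 - <<'E'
from bench import bot,snapshot,camera_model
import cv2,numpy as np
np.set_printoptions(precision=4,suppress=True)
for n in("scene","top"):
    im=snapshot(n);cv2.imwrite(f"pics/{n}0.png",im);print(n,camera_model(n))
print(bot.state(),bot.hold_point_z)
E
```

```text
pics
scene {'fx': 475.23026167878567, 'fy': 475.23026167878567, 'cx': 258.879580543566, 'cy': 187.57167942271408, 'T': array([[-0.7562, -0.3983,  0.5192, -0.0731],
       [-0.654 ,  0.4873, -0.5786,  0.6911],
       [-0.0226, -0.7771, -0.629 ,  0.7597],
       [ 0.    ,  0.    ,  0.    ,  1.    ]])}
top {'fx': 358.17667466760224, 'fy': 358.17667466760224, 'cx': 254.3590214139599, 'cy': 191.80123703656366, 'T': array([[ 0.0082, -0.9989,  0.0455,  0.474 ],
       [-0.9998, -0.009 , -0.0176,  0.0205],
       [ 0.018 , -0.0454, -0.9988,  1.0805],
       [ 0.    ,  0.    ,  0.    ,  1.    ]])}
{'time_s': 0.1, 'joint_pos': array([-1.1797,  0.0918,  1.2318,  0.    ,  1.8198, -0.0567]), 'joint_vel': array([ 0.001 , -0.0029, -0.0025, -0.0016,  0.002 ,  0.0007]), 'tau': array([  0.0033, -46.0219, -41.9217,   0.    ,   0.0106,  -0.    ]), 'tool_pos': array([ 0.2597, -0.5406,  0.206 ]), 'tcp_rot': array([ 0.5989, -0.5982,  0.377 , -0.376 ]), 'force': array([ 0.725 ,  0.9272, -0.0583]), 'ft_torque': array([-0.032 ,  0.0234,  0.0048]), 'finger_gap': 0.9948467380389538} 0.0187
```

View pics/top0.png

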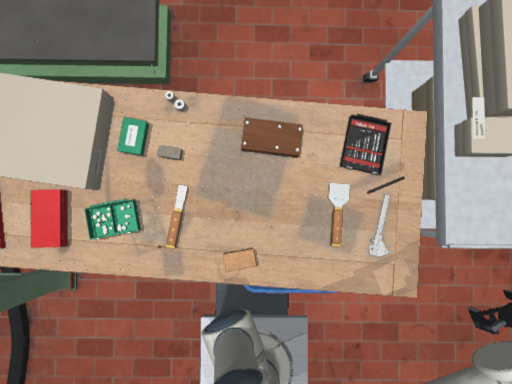

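View pics/scene0.png

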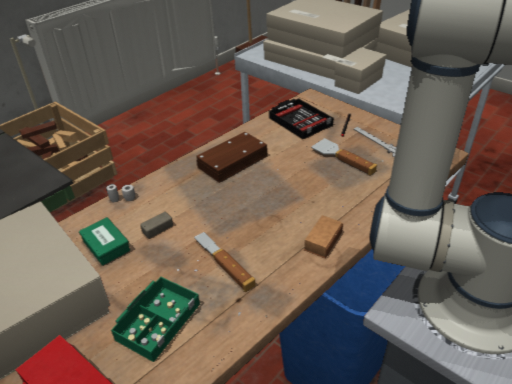

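The top view shows the block at about (272,138), the broad scraper on the right (blade at (339,184), handle end at (336,246)), and the narrow one on the left at (177,215). I'll zoom in to measure.

```bash
python3 - <<'E'
import cv2,numpy as np
im=cv2.imread("pics/top0.png")
a=cv2.resize(im[105:170,230:315],None,fx=8,fy=8,interpolation=cv2.INTER_CUBIC)
b=cv2.resize(im[175:255,310:365],None,fx=7,fy=7,interpolation=cv2.INTER_CUBIC)
for c,s,(u0,v0) in((a,8,(230,105)),(b,7,(310,175))):
    for k in range(0,c.shape[1],10*s): cv2.putText(c,str(u0+k//s),(k,10),0,.35,(0,255,255),1);cv2.line(c,(k,0),(k,c.shape[0]),(0,255,255),1)
    for k in range(0,c.shape[0],10*s): cv2.putText(c,str(v0+k//s),(0,k+10),0,.35,(0,255,255),1);cv2.line(c,(0,k),(c.shape[1],k),(0,255,255),1)
cv2.imwrite("pics/a.png",a);cv2.imwrite("pics/b.png",b)
E
```

```text
(no output)
```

View pics/a.png

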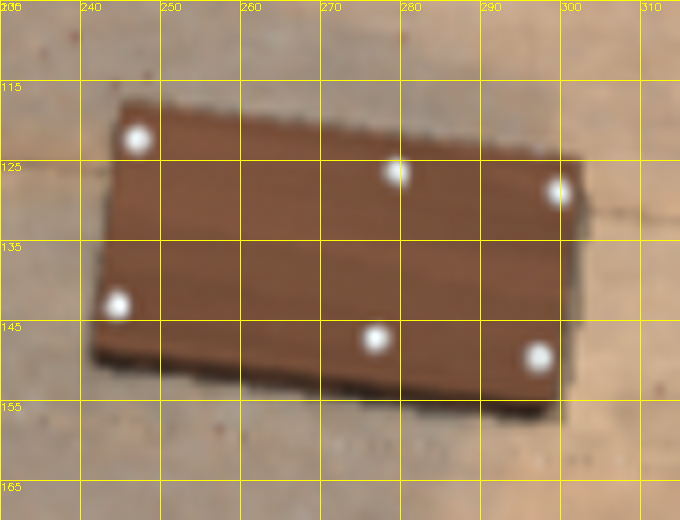

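View pics/b.png

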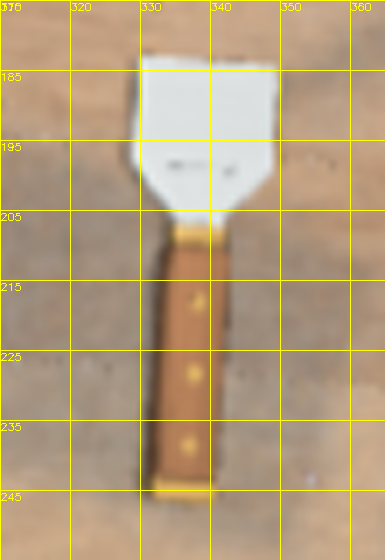

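```bash
cat > h.py <<'E'
from bench import bot,snapshot,camera_model
import cv2,numpy as np
from scipy.spatial.transform import Rotation as R
np.set_printoptions(precision=4,suppress=True)
def bp(n,u,v,z):
    c=camera_model(n);T=c["T"];d=T[:3,:3]@[(u-c["cx"])/c["fx"],(v-c["cy"])/c["fy"],1]
    return T[:3,3]+d*(z-T[2,3])/d[2]
def proj(n,p):
    c=camera_model(n);T=c["T"];q=T[:3,:3].T@(np.asarray(p)-T[:3,3]);return q[:2]/q[2]*[c["fx"],c["fy"]]+[c["cx"],c["cy"]]
def fit(obj,w):
    obj=np.array(obj);w=np.array(w)[:,:2];a=obj-obj.mean(0);b=w-w.mean(0)
    th=np.arctan2((a[:,0]*b[:,1]-a[:,1]*b[:,0]).sum(),(a*b).sum())
    M=np.array([[np.cos(th),-np.sin(th)],[np.sin(th),np.cos(th)]])
    t=w.mean(0)-M@obj.mean(0);return th,t,w-(obj@M.T+t)
def rot():
    s=bot.state();q=s["tcp_rot"];return s,R.from_quat(q[[1,2,3,0]])
E
python3 - <<'E'
from h import *
w=[bp("top",u,v,.04) for u,v in((245.3,117.5),(302.4,124.3),(298.8,155.6),(241.5,149))]
th,t,r=fit([(.047,.086),(.047,-.086),(-.047,-.086),(-.047,.086)],w);print("block",th,t,r*1e3)
M=np.array([[np.cos(th),-np.sin(th)],[np.sin(th),np.cos(th)]]);print("slot",t+M@[-.047,.03])
w=[bp("top",329.7,183,.014),bp("top",349.6,184.3,.014),bp("top",336.4,245.9,.024-.003),bp("top",337.5,228.3,.024)]
th,t,r=fit([(.133,.03),(.133,-.03),(-.055,0),(0,0)],w);print("scr",th,t,r*1e3)
s,q=rot();print(q.as_matrix())
# scene check
im=snapshot("scene")
for x,y,z in((.133,.03,.012),(.133,-.03,.012),(-.055,0,.012),(-.055,.014,.024),(-.055,-.014,.024)):
    p=t+np.array([[np.cos(th),-np.sin(th)],[np.sin(th),np.cos(th)]])@[x,y];u=proj("scene",[*p,z]);cv2.circle(im,tuple(int(round(k*8)) for k in u),12,(255,255,0),-1,shift=3)
cv2.imwrite("pics/s1.png",cv2.resize(im[60:200,180:400],None,fx=3.6,fy=3.6,interpolation=cv2.INTER_CUBIC))
E
```

```text
block -0.10678819637785004 [ 0.684  -0.0483] [[-0.4051 -1.6288]
 [-0.1332  1.3442]
 [ 0.6466  1.7004]
 [-0.1084 -1.4158]]
slot [ 0.6404 -0.0135]
scr -0.06529780010788756 [ 0.4173 -0.245 ] [[-0.9443 -0.0639]
 [-0.3692 -0.0892]
 [ 2.1053 -0.401 ]
 [-0.7918  0.5541]]
[[ 0.433  -0.0007  0.9014]
 [-0.9014  0.0016  0.433 ]
 [-0.0018 -1.      0.0001]]
```

View pics/s1.png

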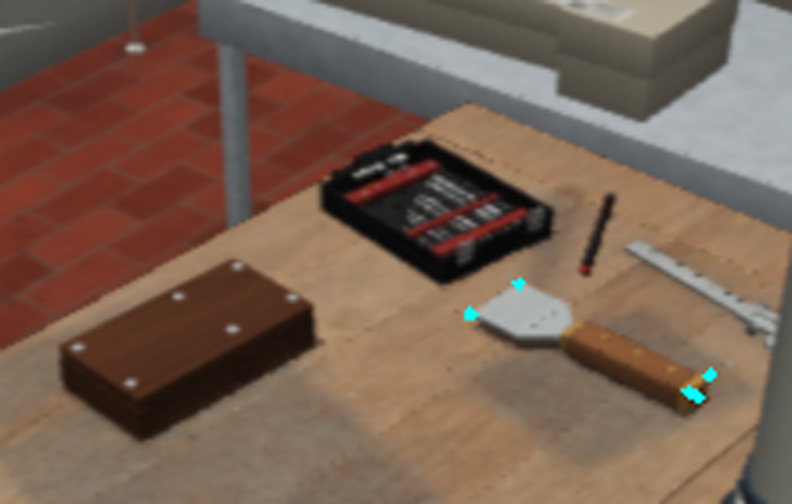

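```bash
python3 - <<'E'
from h import *
s,q=rot();c,si=np.cos(-.0653),np.sin(-.0653)
zt=np.array([c,si,0]);yt=np.array([0,0,-1.]);xt=np.cross(yt,zt);Rt=R.from_matrix(np.c_[xt,yt,zt])
print((q.inv()*Rt).as_rotvec())
g=np.array([.4173,-.245])+.003*zt[:2]
for z in(.1,.004):print(q.inv().apply(np.r_[g,z]-s["tool_pos"]))
E
```

```text
[ 0.0003  0.5132 -0.0015]
[-0.1966  0.1064  0.2727]
[-0.1964  0.2024  0.2726]
```

Call:
{"api": "play_rows", "payload": {"series": [[[-0.025, 0.01, 0.034], [0, 0.065, 0]], [[-0.05, 0.025, 0.068], [0, 0.13, 0]], [[-0.075, 0.04, 0.102], [0, 0.195, 0]], [[-0.1, 0.053, 0.136], [0, 0.26, 0]], [[-0.125, 0.066, 0.17], [0, 0.325, 0]], [[-0.15, 0.08, 0.204], [0, 0.39, 0]], [[-0.175, 0.093, 0.238], [0, 0.455, 0]], [[-0.1966, 0.106, 0.2727], [0, 0.513, 0]], [[-0.1966, 0.106, 0.2727], [0, 0.513, 0]], [[-0.1966, 0.106, 0.2727], [0, 0.513, 0]], [[-0.1966, 0.106, 0.2727], [0, 0.513, 0]]], "jaw": 1}}

```text
time_s: 1.25
tool_pos: [0.4203, -0.2463, 0.1013]
tcp_rot: [-0.483, 0.484, -0.516, 0.516]
force: [-0.1, 0.4, 0.4]
finger_gap: 1.006
```

```bash
python3 - <<'E'
from h import *
s,q=rot();print(s["time_s"],s["tool_pos"],q.as_matrix(),s["force"],s["joint_pos"])
im=snapshot("top");cv2.imwrite("pics/t2.png",cv2.resize(im[150:270,270:400],None,fx=5,fy=5,interpolation=cv2.INTER_CUBIC))
im=snapshot("scene");cv2.imwrite("pics/s2.png",cv2.resize(im[60:220,220:450],None,fx=3.4,fy=3.4,interpolation=cv2.INTER_CUBIC))
E
```

```text
1.25 [ 0.4203 -0.2463  0.1013] [[-0.0652  0.0001  0.9979]
 [-0.9979 -0.0007 -0.0652]
 [ 0.0007 -1.      0.0002]] [-0.0972  0.3529  0.3894] [-0.5997 -0.2119  1.7084 -0.0005  1.6447  1.0364]
```

View pics/s2.png

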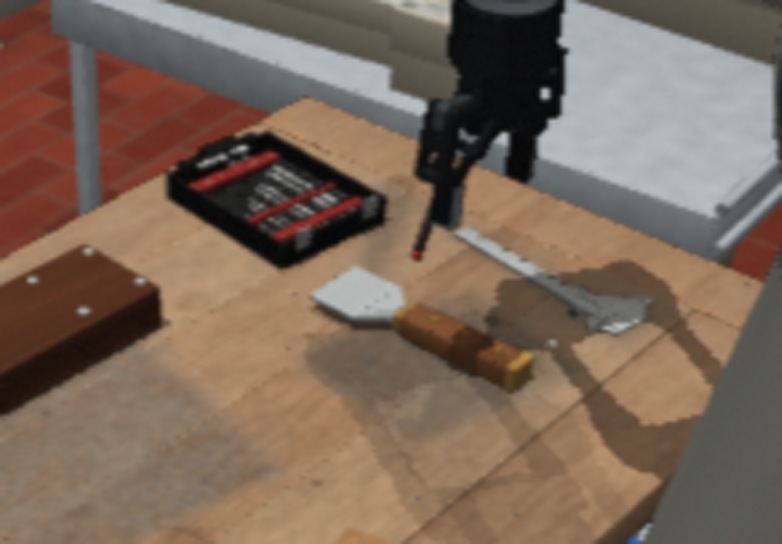

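The gripper is above and astride the handle (handle at about (460,345) in the crop). I'll go down and grip.

Call:
{"api": "play_rows", "payload": {"series": [[[0, 0.025, 0], [0, 0, 0]], [[0, 0.05, 0], [0, 0, 0]], [[0, 0.07, 0], [0, 0, 0]], [[0, 0.085, 0], [0, 0, 0]], [[0, 0.093, 0], [0, 0, 0]], [[0, 0.096, 0], [0, 0, 0]], [[0, 0.096, 0], [0, 0, 0]], [[0, 0.096, 0], [0, 0, 0]]], "jaw": 1}}

```text
time_s: 2.15
tool_pos: [0.4211, -0.246, 0.0061]
tcp_rot: [-0.484, 0.483, -0.515, 0.517]
force: [0.1, 0.2, 0.4]
finger_gap: 1.002
```

Call:
{"api": "play_rows", "payload": {"series": [[[0, 0, 0], [0, 0, 0]], [[0, 0, 0], [0, 0, 0]], [[0, 0, 0], [0, 0, 0]], [[0, 0, 0], [0, 0, 0]], [[0, 0, 0], [0, 0, 0]], [[0, 0, 0], [0, 0, 0]], [[0, 0, 0], [0, 0, 0]], [[0, 0, 0], [0, 0, 0]], [[0, 0, 0], [0, 0, 0]], [[0, 0, 0], [0, 0, 0]]], "jaw": -1}}

```text
time_s: 3.15
tool_pos: [0.4205, -0.2456, 0.005]
tcp_rot: [0.483, -0.483, 0.516, -0.516]
force: [1.0, 1.0, 0.2]
finger_gap: -0.0
```

```bash
python3 - <<'E'
from h import *
im=snapshot("top");cv2.imwrite("pics/t3.png",cv2.resize(im[150:270,270:400],None,fx=5,fy=5,interpolation=cv2.INTER_CUBIC))
im=snapshot("scene");cv2.imwrite("pics/s3.png",cv2.resize(im[60:220,220:450],None,fx=3.4,fy=3.4,interpolation=cv2.INTER_CUBIC))
E
```

```text
(no output)
```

View pics/s3.png

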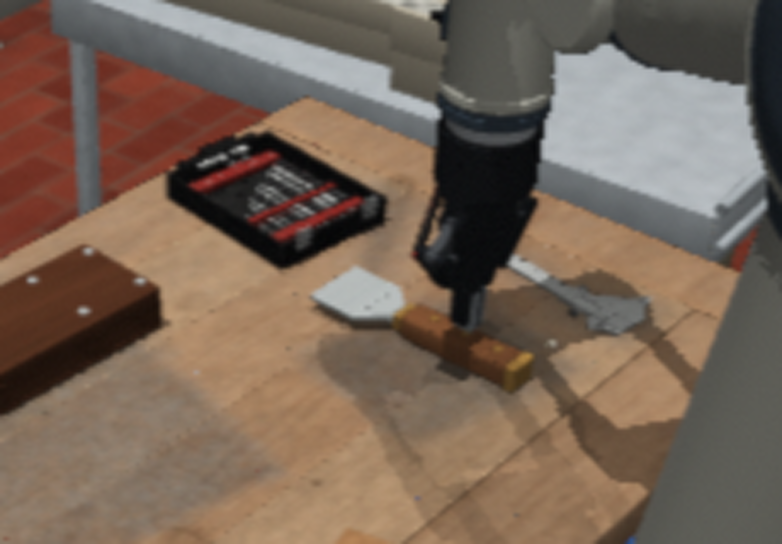

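View pics/t3.png

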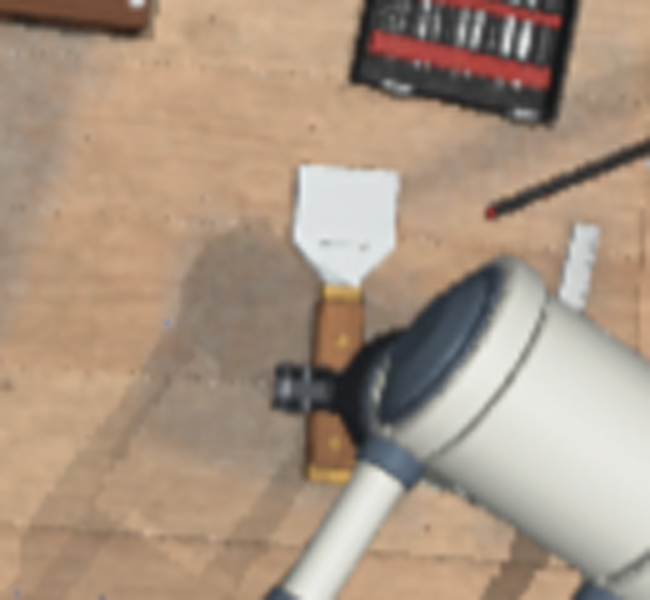

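```bash
python3 - <<'E'
from h import *
s,q=rot();print(s)
im=snapshot("scene");
for d,c in(((0,0,0),(0,255,255)),((0,-.019,0),(0,255,0)),((.014,-.019,0),(255,0,255)),((-.014,-.019,0),(255,255,0)),((0,-.073,0),(0,0,255)),((0.03,-.073,0),(0,0,255))):
    u=proj("scene",s["tool_pos"]+q.apply(d));print(d,u);cv2.circle(im,tuple(int(round(k*8)) for k in u),10,c,-1,shift=3)
cv2.imwrite("pics/s4.png",cv2.resize(im[100:190,310:400],None,fx=6.6,fy=6.6,interpolation=cv2.INTER_CUBIC))
E
```

```text
{'time_s': 3.25, 'joint_pos': array([-0.5985, -0.1603,  1.8364,  0.    ,  1.4655,  1.0375]), 'joint_vel': array([ 0.0007, -0.0005, -0.0012, -0.0014, -0.0006, -0.0009]), 'tau': array([  0.0019, -33.2592, -40.3318,   0.0002,   0.0005,   0.    ]), 'tool_pos': array([ 0.4205, -0.2456,  0.005 ]), 'tcp_rot': array([ 0.4834, -0.4834,  0.516 , -0.516 ]), 'force': array([ 0.1917,  0.4691, -0.6244]), 'ft_torque': array([-0.0167,  0.0119,  0.0302]), 'finger_gap': -0.0017267872045880134}
(0, 0, 0) [354.5809 162.6981]
(0, -0.019, 0) [355.3264 156.898 ]
(0.014, -0.019, 0) [358.4289 154.6678]
(-0.014, -0.019, 0) [352.1862 159.1552]
(0, -0.073, 0) [357.5244 139.7968]
(0.03, -0.073, 0) [364.279 135.145]
```

View pics/s4.png

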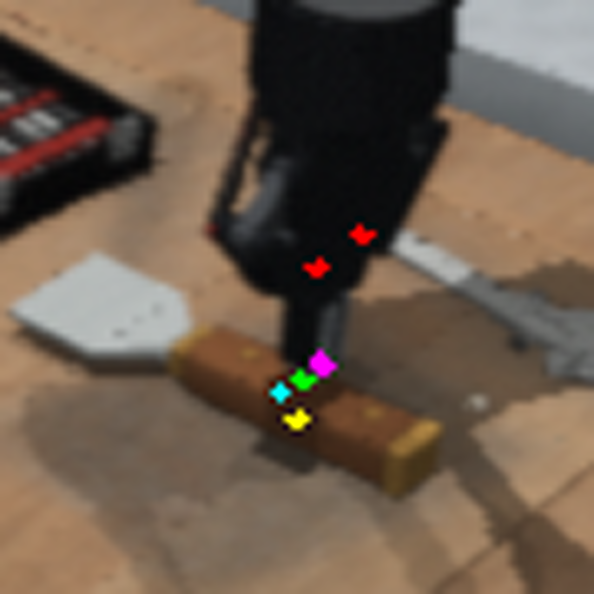

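The fingers shut on nothing and the handle did not move. In the picture the shut fingertips end around the handle's top, about 20 mm higher than the stated TCP. I'll open and check against the image.

Call:
{"api": "play_rows", "payload": {"series": [[[0, 0, 0], [0, 0, 0]], [[0, 0, 0], [0, 0, 0]], [[0, 0, 0], [0, 0, 0]], [[0, 0, 0], [0, 0, 0]], [[0, 0, 0], [0, 0, 0]], [[0, 0, 0], [0, 0, 0]], [[0, 0, 0], [0, 0, 0]], [[0, 0, 0], [0, 0, 0]]], "jaw": 1}}

```text
time_s: 4.1
tool_pos: [0.4205, -0.2456, 0.005]
tcp_rot: [-0.483, 0.483, -0.516, 0.516]
force: [-0.4, 0.2, 0.6]
finger_gap: 1.002
```

```bash
python3 - <<'E'
from h import *
s,q=rot();print(s["tool_pos"],s["finger_gap"],s["force"])
im=snapshot("scene")
for zz,c in((.018,(0,255,255)),(.045,(0,255,0))):
  for dx in(-.0425,.0425):
    u=proj("scene",s["tool_pos"]+q.apply((dx,0,0))+[0,0,zz-s["tool_pos"][2]]);cv2.circle(im,tuple(int(round(k*8)) for k in u),7,c,-1,shift=3)
cv2.imwrite("pics/s5.png",cv2.resize(im[100:190,310:400],None,fx=6.6,fy=6.6,interpolation=cv2.INTER_CUBIC))
im=snapshot("top");cv2.imwrite("pics/t5.png",cv2.resize(im[150:270,270:400],None,fx=5,fy=5,interpolation=cv2.INTER_CUBIC))
E
```

```text
[ 0.4205 -0.2456  0.005 ] 1.0019917123732267 [-0.3719  0.2472  0.6373]
```

View pics/s5.png

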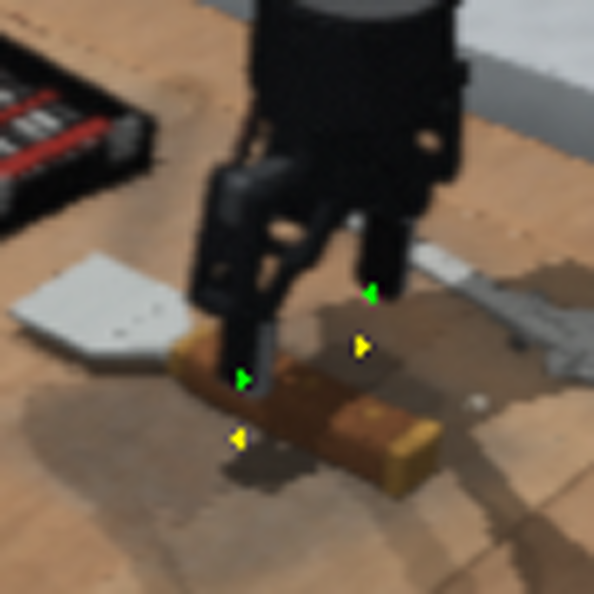

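View pics/t5.png

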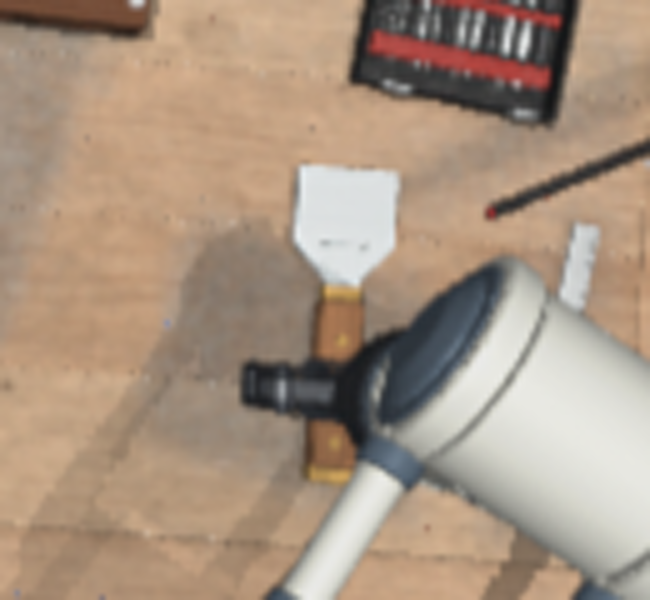

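The open tips sit at z≈0.043 by the image, where the stated geometry gives 0.018. So the fingers really end about 25 mm higher than the TCP reading. I'll go down another 22 mm in small steps, watching the force.

Call:
{"api": "play_rows", "payload": {"series": [[[0, 0.006, 0], [0, 0, 0]], [[0, 0.012, 0], [0, 0, 0]], [[0, 0.017, 0], [0, 0, 0]], [[0, 0.02, 0], [0, 0, 0]], [[0, 0.022, 0], [0, 0, 0]], [[0, 0.022, 0], [0, 0, 0]], [[0, 0.022, 0], [0, 0, 0]]]}}

```text
time_s: 4.9
tool_pos: [0.4206, -0.2456, -0.0169]
tcp_rot: [-0.483, 0.483, -0.516, 0.516]
force: [0.6, 0.3, 0.4]
finger_gap: 0.998
```

```bash
python3 - <<'E'
from h import *
s,q=rot();print(s["tool_pos"],s["finger_gap"],s["force"])
im=snapshot("scene")
cv2.imwrite("pics/s6.png",cv2.resize(im[100:190,310:400],None,fx=6.6,fy=6.6,interpolation=cv2.INTER_CUBIC))
E
```

```text
[ 0.4206 -0.2456 -0.0169] 0.9984635968904604 [0.6175 0.2698 0.4338]
```

View pics/s6.png

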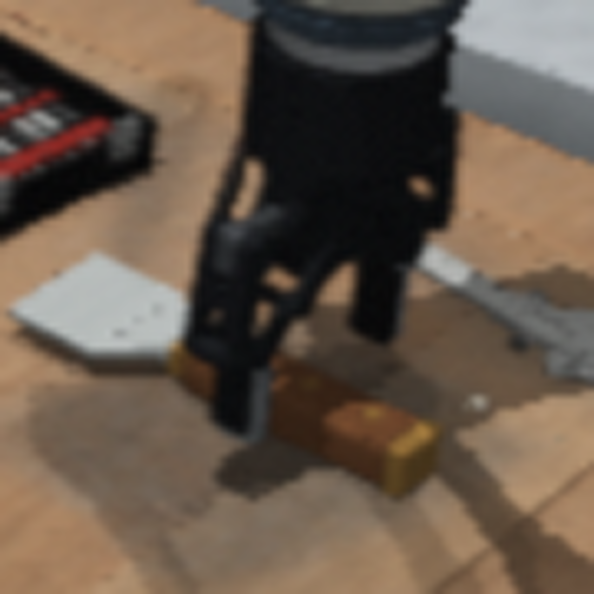

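Tips are now about 20 mm above the table and straddle the handle. 5 mm lower, then close.

Call:
{"api": "play_rows", "payload": {"series": [[[0, 0.003, 0], [0, 0, 0]], [[0, 0.005, 0], [0, 0, 0]], [[0, 0.005, 0], [0, 0, 0]]]}}

```text
time_s: 5.25
tool_pos: [0.4202, -0.2454, -0.0225]
tcp_rot: [0.483, -0.483, 0.516, -0.516]
force: [-0.4, -0.4, 0.5]
finger_gap: 0.998
```

Call:
{"api": "play_rows", "payload": {"series": [[[0, 0, 0], [0, 0, 0]], [[0, 0, 0], [0, 0, 0]], [[0, 0, 0], [0, 0, 0]], [[0, 0, 0], [0, 0, 0]], [[0, 0, 0], [0, 0, 0]], [[0, 0, 0], [0, 0, 0]], [[0, 0, 0], [0, 0, 0]]], "jaw": -1}}

```text
time_s: 5.95
tool_pos: [0.4207, -0.2457, -0.0217]
tcp_rot: [-0.483, 0.483, -0.516, 0.516]
force: [-0.6, -0.2, 1.8]
finger_gap: 0.311
```

```bash
python3 - <<'E'
from h import *
s,q=rot();print(s["tool_pos"],s["finger_gap"],s["force"])
im=snapshot("scene")
cv2.imwrite("pics/s7.png",cv2.resize(im[100:190,310:400],None,fx=6.6,fy=6.6,interpolation=cv2.INTER_CUBIC))
E
```

```text
[ 0.4207 -0.2457 -0.0217] 0.3113624403370289 [-0.5768 -0.2296  1.7522]
```

View pics/s7.png

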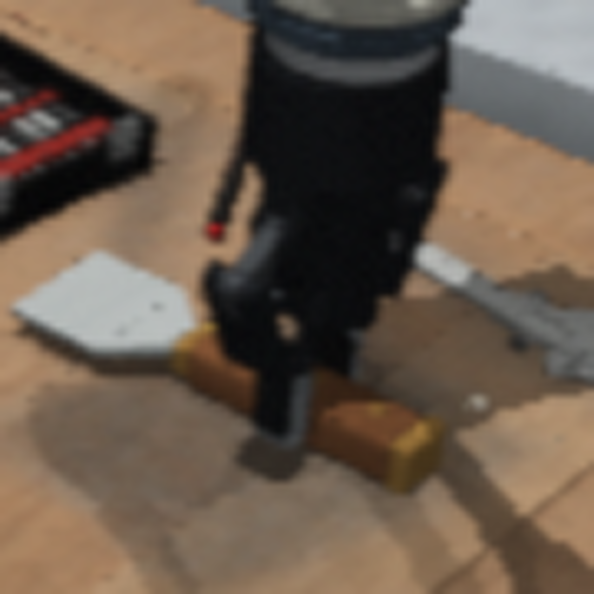

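Gripped: the opening is about 26.5 mm on the 28 mm handle. I'll lift and check.

Call:
{"api": "play_rows", "payload": {"series": [[[0, -0.007, 0], [0, 0, 0]], [[0, -0.014, 0], [0, 0, 0]], [[0, -0.02, 0], [0, 0, 0]], [[-0.012, -0.02, 0.002], [0, 0.002, 0]], [[-0.032, -0.02, 0.006], [0, 0.006, 0]], [[-0.057, -0.02, 0.01], [0, 0.01, 0]], [[-0.082, -0.02, 0.015], [0, 0.014, 0]], [[-0.107, -0.02, 0.019], [0, 0.018, 0]], [[-0.132, -0.02, 0.024], [0, 0.022, 0]], [[-0.157, -0.02, 0.028], [0, 0.026, 0]], [[-0.182, -0.02, 0.032], [0, 0.03, 0]], [[-0.207, -0.02, 0.037], [0, 0.034, 0]], [[-0.23, -0.02, 0.041], [0, 0.038, 0]], [[-0.245, -0.02, 0.043], [0, 0.0415, 0]], [[-0.2525, -0.02, 0.0446], [0, 0.0415, 0]], [[-0.2525, -0.02, 0.0446], [0, 0.0415, 0]], [[-0.2525, -0.02, 0.0446], [0, 0.0415, 0]], [[-0.2525, -0.02, 0.0446], [0, 0.0415, 0]]]}}

```text
time_s: 7.8
tool_pos: [0.4813, 0.0029, -0.0021]
tcp_rot: [-0.472, 0.473, -0.526, 0.526]
force: [0.4, -0.1, -1.6]
finger_gap: 0.315
```

```bash
python3 - <<'E'
from h import *
s,q=rot();print(s["tool_pos"],s["finger_gap"],s["force"],q.as_matrix()[:,2])
im=snapshot("scene")
cv2.imwrite("pics/s8.png",cv2.resize(im[110:270,140:340],None,fx=4,fy=3.7,interpolation=cv2.INTER_CUBIC))
im=snapshot("top");cv2.imwrite("pics/t8.png",im)
c=cv2.resize(im[110:230,210:310],None,fx=5,fy=5,interpolation=cv2.INTER_CUBIC)
for k in range(0,100,10):cv2.putText(c,str(210+k),(5*k,10),0,.35,(0,255,255),1);cv2.line(c,(5*k,0),(5*k,5),(0,255,255),1)
for k in range(0,120,10):cv2.putText(c,str(110+k),(0,5*k+4),0,.35,(0,255,255),1)
cv2.imwrite("pics/t8z.png",c)
E
```

```text
[ 0.4813  0.0029 -0.0021] 0.3147445831356351 [ 0.3637 -0.1479 -1.6018] [ 0.9942 -0.1073 -0.0001]
```

View pics/s8.png

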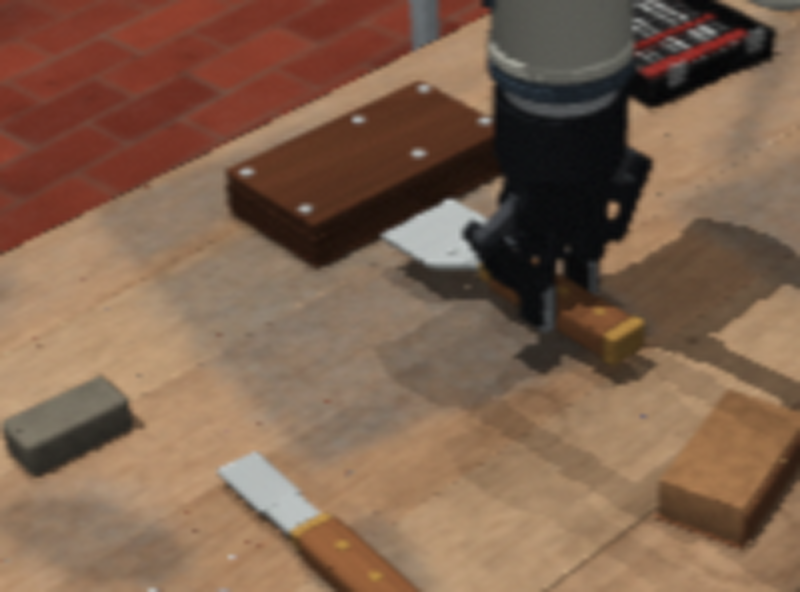

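View pics/t8z.png

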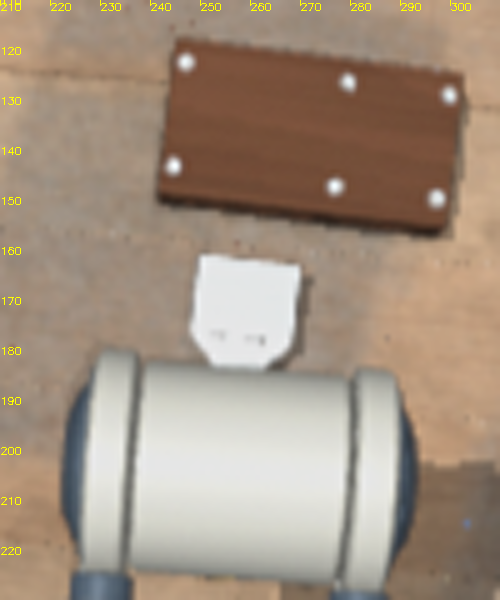

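```bash
python3 - <<'E'
from h import *
def tri(a,b):
    P=[]
    for n in("top","scene"):
        c=camera_model(n);K=np.array([[c["fx"],0,c["cx"]],[0,c["fy"],c["cy"]],[0,0,1]]);P.append(K@np.linalg.inv(c["T"])[:3])
    X=cv2.triangulatePoints(P[0],P[1],np.array(a,float).reshape(2,1),np.array(b,float).reshape(2,1)).ravel();return X[:3]/X[3]
L=tri((250,161.2),(235.7,173.8));Rr=tri((270,163.3),(251.8,163.8));print(L,Rr)
# handle end top corners in scene crop
for u,v in((607,338),(642,318)):print(bp("scene",140+u/4,110+v/3.7,.044),proj("scene",(0,0,0)))
# block: triangulated top corners BL
print(tri((241.5,149),(140+318/4,110+240/3.7)))
th=-.1068;d=np.array([np.cos(th),np.sin(th)]);m=(L+Rr)[:2]/2-[.6404,-.0135];print("slot frame tip",m@d,m@[-d[1],d[0]])
E
```

```text
[0.6115 0.0152 0.0298] [ 0.6071 -0.0428  0.0303]
[0.4258 0.023  0.044 ] [473.6382 304.0287]
[ 0.4219 -0.0053  0.044 ] [473.6382 304.0287]
[0.6472 0.0395 0.0237]
slot frame tip -0.030879548223725045 -0.0036534159181595555
```

Tip is about 31 mm before the mouth, 3.6 mm to the right of the slot axis, and aligned. I'll correct sideways, lower 15 mm and insert partway.

Call:
{"api": "play_rows", "payload": {"series": [[[-0.002, 0.007, 0], [0, 0, 0]], [[-0.003, 0.013, 0], [0, 0, 0]], [[-0.003, 0.015, 0.002], [0, 0, 0]], [[-0.003, 0.015, 0.01], [0, 0, 0]], [[-0.003, 0.015, 0.018], [0, 0, 0]], [[-0.003, 0.015, 0.026], [0, 0, 0]], [[-0.003, 0.015, 0.034], [0, 0, 0]], [[-0.003, 0.015, 0.042], [0, 0, 0]], [[-0.003, 0.015, 0.05], [0, 0, 0]], [[-0.003, 0.015, 0.055], [0, 0, 0]], [[-0.003, 0.015, 0.055], [0, 0, 0]], [[-0.003, 0.015, 0.055], [0, 0, 0]]]}}

```text
time_s: 9.1
tool_pos: [0.5363, 0.0006, -0.0172]
tcp_rot: [0.472, -0.473, 0.526, -0.526]
force: [0.3, 0.2, -0.8]
finger_gap: 0.312
```

```bash
python3 - <<'E'
from h import *
s,q=rot();print(s["time_s"],s["tool_pos"],s["finger_gap"],s["force"],s["ft_torque"])
im=snapshot("scene")
cv2.imwrite("pics/s9.png",cv2.resize(im[90:220,180:320],None,fx=4.6,fy=4.6,interpolation=cv2.INTER_CUBIC))
E
```

```text
9.1 [ 0.5363  0.0006 -0.0172] 0.3115135039557535 [ 0.2727  0.1866 -0.8355] [0.0044 0.0261 0.0211]
```

View pics/s9.png

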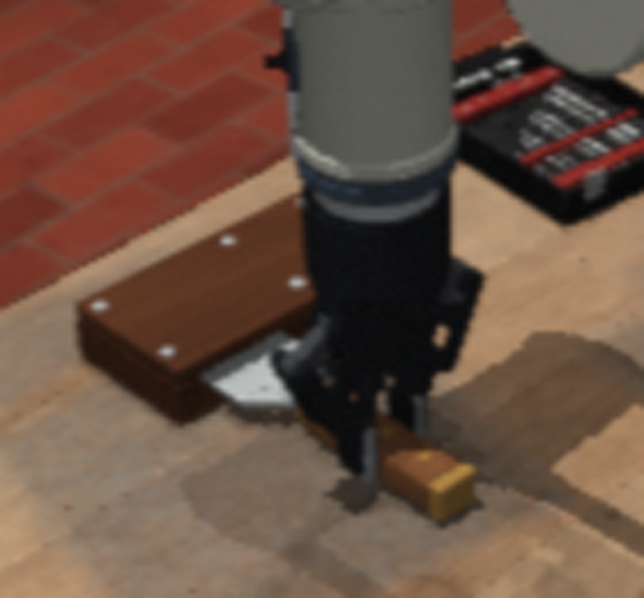

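The blade is entering the slot, with no contact force. I'll continue.

Call:
{"api": "play_rows", "payload": {"series": [[[0, 0, 0.008], [0, 0, 0]], [[0, 0, 0.016], [0, 0, 0]], [[0, 0, 0.024], [0, 0, 0]], [[0, 0, 0.032], [0, 0, 0]], [[0, 0, 0.039], [0, 0, 0]], [[0, 0, 0.045], [0, 0, 0]], [[0, 0, 0.048], [0, 0, 0]], [[0, 0, 0.048], [0, 0, 0]], [[0, 0, 0.048], [0, 0, 0]]]}}

```text
time_s: 10.05
tool_pos: [0.584, -0.0045, -0.0171]
tcp_rot: [0.473, -0.473, 0.526, -0.526]
force: [-0.4, -0.6, -1.7]
finger_gap: 0.313
```

Call:
{"api": "play_rows", "payload": {"series": [[[0, 0, 0.001], [0, 0, 0]], [[0, 0, 0.002], [0, 0, 0]], [[0, 0, 0.003], [0, 0, 0]], [[0, 0, 0.003], [0, 0, 0]]]}}

```text
time_s: 10.45
tool_pos: [0.5873, -0.0048, -0.0169]
tcp_rot: [-0.473, 0.473, -0.526, 0.526]
force: [1.1, -1.1, -1.2]
finger_gap: 0.316
```

Call:
{"api": "play_rows", "payload": {"series": [[[0, 0, 0.001], [0, 0, 0]], [[0, 0, 0.002], [0, 0, 0]], [[0, 0, 0.003], [0, 0, 0]], [[0, 0, 0.003], [0, 0, 0]]]}}

```text
time_s: 10.85
tool_pos: [0.5903, -0.0051, -0.017]
tcp_rot: [-0.473, 0.473, -0.526, 0.526]
force: [0.3, -0.5, -0.8]
finger_gap: 0.319
```

```bash
python3 - <<'E'
from h import *
s,q=rot();print(s["time_s"],s["tool_pos"],s["finger_gap"],s["force"],s["ft_torque"])
im=snapshot("scene")
cv2.imwrite("pics/s10.png",cv2.resize(im[90:220,180:320],None,fx=4.6,fy=4.6,interpolation=cv2.INTER_CUBIC))
E
```

```text
10.85 [ 0.5903 -0.0051 -0.017 ] 0.3190423426162539 [ 0.3383 -0.4788 -0.7701] [-0.0516  0.0813 -0.0048]
```

View pics/s10.png

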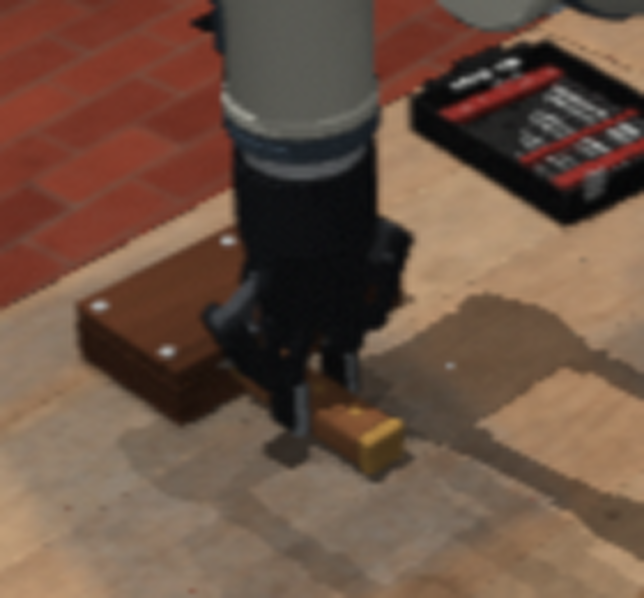

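Call:
{"api": "play_rows", "payload": {"series": [[[0, 0, 0.001], [0, 0, 0]], [[0, 0, 0.002], [0, 0, 0]], [[0, 0, 0.002], [0, 0, 0]]]}}

```text
time_s: 11.2
tool_pos: [0.5909, -0.0052, -0.0172]
tcp_rot: [0.472, -0.473, 0.527, -0.525]
force: [-7.0, 0.5, 2.1]
finger_gap: 0.316
```

Call:
{"api": "play_rows", "payload": {"series": [[[0, 0, 0.001], [0, 0, 0]], [[0, 0, 0.002], [0, 0, 0]], [[0, 0, 0.002], [0, 0, 0]]]}}

```text
time_s: 11.5
tool_pos: [0.5909, -0.0052, -0.0173]
tcp_rot: [0.471, -0.475, 0.528, -0.524]
force: [-14.5, 1.4, 6.4]
finger_gap: 0.316
```

The handle is against the block (14.5 N). I'll relieve the push, set it down to the table and release.

Call:
{"api": "play_rows", "payload": {"series": [[[0, 0, -0.002], [0, 0, 0]], [[0, 0, -0.003], [0, 0, 0]], [[0, 0.002, -0.003], [0, 0, 0]], [[0, 0.003, -0.003], [0, 0, 0]], [[0, 0.004, -0.003], [0, 0, 0]], [[0, 0.004, -0.003], [0, 0, 0]]]}}

```text
time_s: 12.1
tool_pos: [0.5909, -0.0052, -0.0214]
tcp_rot: [0.472, -0.473, 0.526, -0.526]
force: [-3.8, 0.4, -0.4]
finger_gap: 0.312
```

```bash
python3 - <<'E'
from h import *
s,q=rot();print(s["time_s"],s["tool_pos"],s["finger_gap"],s["force"],s["ft_torque"])
im=snapshot("scene")
cv2.imwrite("pics/s11.png",cv2.resize(im[140:210,210:290],None,fx=8,fy=8,interpolation=cv2.INTER_CUBIC))
E
```

```text
12.1 [ 0.5909 -0.0052 -0.0214] 0.3122091073923476 [-3.8386  0.4399 -0.3834] [ 0.0699  0.5326 -0.044 ]
```

View pics/s11.png

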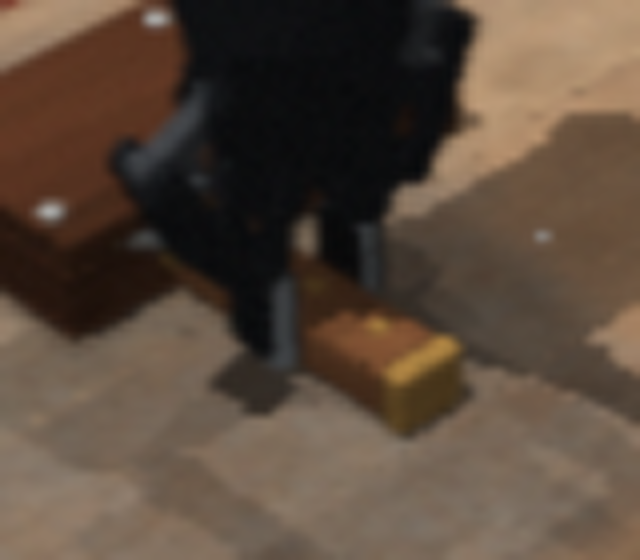

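Call:
{"api": "play_rows", "payload": {"series": [[[0, 0, 0], [0, 0, 0]], [[0, 0, 0], [0, 0, 0]], [[0, 0, 0], [0, 0, 0]], [[0, 0, 0], [0, 0, 0]], [[0, 0, 0], [0, 0, 0]], [[0, 0, 0], [0, 0, 0]], [[0, 0, 0], [0, 0, 0]]], "jaw": 1}}

```text
time_s: 12.85
tool_pos: [0.5912, -0.0052, -0.021]
tcp_rot: [-0.473, 0.473, -0.526, 0.526]
force: [-0.5, -0.3, 0.5]
finger_gap: 0.999
```

Call:
{"api": "play_rows", "payload": {"series": [[[0, -0.01, 0], [0, 0, 0]], [[0, -0.025, 0], [0, 0, 0]], [[0, -0.045, 0], [0, 0, 0]], [[0, -0.07, 0], [0, 0, 0]], [[0, -0.1, 0], [0, 0, 0]], [[0, -0.125, -0.02], [0, 0, 0]], [[0, -0.145, -0.045], [0, 0, 0]], [[0, -0.155, -0.075], [0, 0, 0]], [[0, -0.16, -0.1], [0, 0, 0]], [[0.03, -0.16, -0.11], [0, 0, 0]], [[0.06, -0.16, -0.11], [0, 0, 0]], [[0.09, -0.16, -0.11], [0, 0, 0]], [[0.12, -0.16, -0.11], [0, 0, 0]], [[0.15, -0.16, -0.11], [0, 0, 0]], [[0.18, -0.16, -0.11], [0, 0, 0]], [[0.2, -0.16, -0.11], [0, 0, 0]], [[0.2, -0.16, -0.11], [0, 0, 0]], [[0.2, -0.16, -0.11], [0, 0, 0]]]}}

```text
time_s: 14.65
tool_pos: [0.4606, -0.1924, 0.1402]
tcp_rot: [-0.473, 0.472, -0.526, 0.527]
force: [1.4, 0.4, -0.3]
finger_gap: 0.996
```

```bash
python3 - <<'E'
from h import *
s,q=rot();print(s["time_s"],s["tool_pos"],s["finger_gap"],s["force"])
im=snapshot("scene")
cv2.imwrite("pics/s12.png",cv2.resize(im[110:290,180:300],None,fx=3.3,fy=3.3,interpolation=cv2.INTER_CUBIC))
im=snapshot("top")
c=cv2.resize(im[110:250,160:310],None,fx=4.2,fy=4.2,interpolation=cv2.INTER_CUBIC)
for k in range(0,150,10):cv2.putText(c,str(160+k),(int(4.2*k),10),0,.35,(0,255,255),1)
for k in range(0,140,10):cv2.putText(c,str(110+k),(0,int(4.2*k)+4),0,.35,(0,255,255),1)
cv2.imwrite("pics/t12.png",c)
E
```

```text
14.65 [ 0.4606 -0.1924  0.1402] 0.996207540271402 [ 1.3726  0.4338 -0.2939]
```

View pics/s12.png

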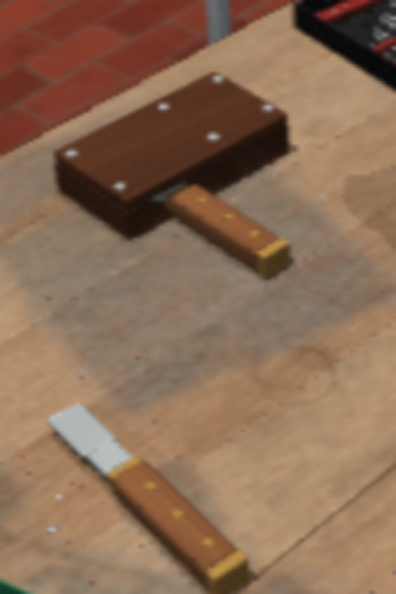

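View pics/t12.png

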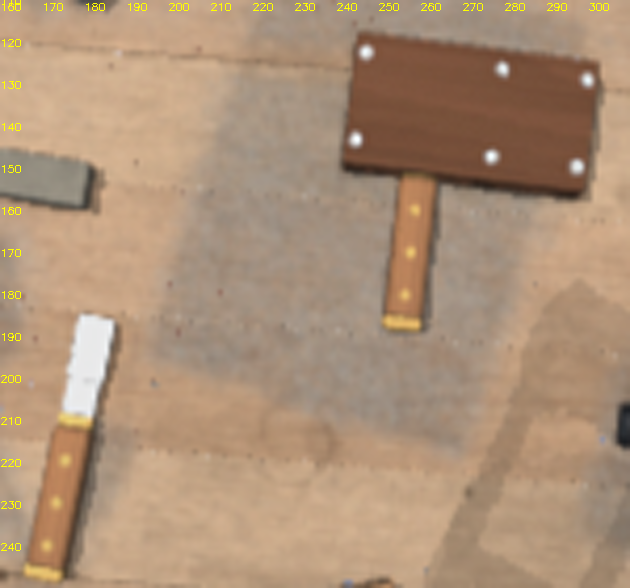

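```bash
python3 - <<'E'
from h import *
th=-.1068;d=np.array([np.cos(th),np.sin(th)])
S=np.array([.6404,-.0135])
f=lambda p:((p[:2]-S)@d,(p[:2]-S)@[-d[1],d[0]])
for nm,u,v,x in(("end",160+403/4.2,110+326/4.2,-.055),("r0",160+410.5/4.2,110+252/4.2,0),("r1",160+415.5/4.2,110+209.5/4.2,None),("r-1",160+405/4.2,110+295/4.2,None)):
    a,b=f(bp("top",u,v,.024));print(nm,a,b, None if x is None else a-x+.133)
im=snapshot("scene")
cv2.imwrite("pics/s13.png",cv2.resize(im[150:205,210:275],None,fx=9,fy=9,interpolation=cv2.INTER_CUBIC))
E
```

```text
end -0.10639039464161028 -0.0005373983216589533 0.08160960535838974
r0 -0.0538536110158742 0.00019472396635591036 0.0791463889841258
r1 -0.023512287995543828 0.00013084799648587796 None
r-1 -0.08450492612410568 0.0005678629990244999 None
```

View pics/s13.png

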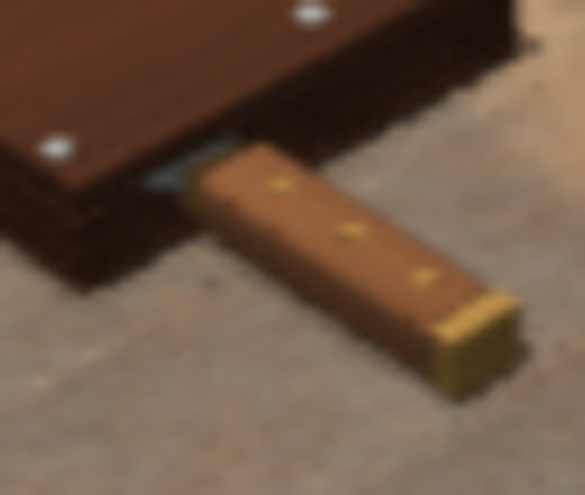

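```bash
python3 - <<'E'
from h import *
a=cv2.imread("pics/top0.png");b=snapshot("top")
print(cv2.absdiff(a,b)[180:252,160:192].max())
bot.job_done()
E
```

```text
2
the job is handed in; nothing more can be done
```

The broad scraper is in the wide slot, handle against the block's front face, and it has been released. The job is handed in at about 15 s; no verdict is reported.

**Last checks**
- **Depth:** pushing in met a firm stop of about 14 N. The last top picture puts the blade end about 79–82 mm inside the slot. The handle touches at 78 mm, so this agrees within calibration and pixel error. All that shows of the metal is seen through the slot mouth.
- **Alignment:** less than 1 mm off the slot's axis and in line with it by eye. I did not measure the blade's height after release, but the handle lies on the table.
- **Narrow scraper:** its area of the top picture is the same before and after (largest pixel difference 2), so it did not move.

**What disagreed:** my first grasp closed on nothing. In the images the fingertips ended about 25 mm higher than the stated TCP geometry. I went down a further 27 mm in steps, watching the force and the picture, and the second grasp held. The scraper did not visibly move in the failed grasp.

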